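# Invert the beaker onto the tilting drying peg

## Task

Put the blue beaker to drain: while the orange peg of the drying stand is still tipped down, slide the beaker mouth first onto it, fully home against the black flange. Then swing the peg fully upright by its red-knobbed lever alone, without touching the beaker again once the peg begins to rise, so that the beaker ends standing upside down on the peg. Leave the tip box, the dishes and the jar where they are.

Things in the scene. Friction and masses are not known exactly. Their poses are not given: they have to be found in the camera images.
- beaker: Blue plastic beaker, a plain round tube closed at one end: outside diameter 50 mm, length 100 mm, wall 3 mm (bore 44 mm), inside depth 95 mm, 50 to 100 g. Starts lying on its side on the grey rest, its axis level and 44 mm above the work surface. Origin at its middle, on its axis; own +y axis points along its axis towards the open mouth.
- beaker_mouth (a point): Centre of the beaker's open rim plane, 50 mm from its origin.
- beaker_bottom (a point): Centre of the outer face of the beaker's closed end, 50 mm from its origin on the other side.
- rest: Fixed grey rest, 80 mm (x) by 125 mm (y) foot, 8 mm thick, with a 90 mm long V of two slats along its y that carries the beaker; the slats reach 23 mm to either side of the V's middle and at most 29 mm height. Origin at the centre of its underside. It may be at the left or the right; the beaker's mouth looks roughly to the robot's left (rest's +y).
- stand: Fixed white and aluminium drying stand, foot 90 mm (x) by 255 mm (y from -215 to +40), 12 mm thick. The peg's hinge is at x 0, y 0, height 60 mm, its axis along the stand's x, between two cheeks at x +-40 mm, 72 mm high. A V cradle runs along y from -205 to -45, at x 0. Origin on the work surface straight below the hinge.
- cradle (a point): On the axis line of a beaker lying in the stand's V cradle: x 0, y -150 mm, height 60 mm in the stand's frame, in line with the tipped-down peg. A beaker whose middle is laid here, mouth towards the stand's +y, just clears the peg's tip (by 22 mm). The two slats reach 23 mm to either side and at most 45 mm height.
- peg_arm (a joint): Hinge of the peg with its flange and lever, one rigid piece: 0 = peg tipped down, level, pointing to the stand's -y along the cradle, lever straight up; 1.57 = peg upright, lever level and pointing to the stand's +y (end stop). It starts within 0.04 of 0. Stiff (about 0.16 N m): it stays where it is left.
- peg_seat (a point): On the peg's axis, in the face of the round black flange (diameter 64 mm) against which the beaker's rim comes home; 23 mm from the hinge. When the beaker is home its mouth centre is here.
- peg_tip (a point): Tip of the orange peg, 55 mm from the flange face: 33 to 35 mm diameter, its last 15 mm tapering to 14 mm at the tip; at its foot a 40 mm diameter collar, 8 mm long with a 6 mm lead-in, that centres the beaker.
- lever_knob (a point): Centre of the red ball knob (diameter 26 mm) at the end of the lever, 95 mm from the hinge, on a 10 mm steel bar: straight above the hinge at height 155 mm while the peg is down; 95 mm to the stand's +y of the hinge and 60 mm high when the peg is upright.
- tip_box: Bystander: white and green pipette tip box, 80 x 120 x 52 mm, loose. Origin at the centre of its underside.
- dishes: Bystander: stack of clear culture dishes, diameter 60 mm, 36 mm high, loose. Origin at the centre of its underside.
- jar: Bystander: amber jar with white cap, diameter 52 mm, 70 mm high, loose. Origin at the centre of its underside.

How it is judged (in metres and radians):
On the way:
1. the beaker is fully home on the peg while the peg is still tipped down (distance between beaker_mouth and peg_seat below 0.012 m and angle between the y axis of beaker and the y axis of stand, either way round below 0.2 rad and value of joint peg_arm below 0.2 rad), for 0.2 s.
At the end, for the whole second after the job is handed in: The peg is upright (joint above 1.45 rad), the beaker stands on it mouth down within 0.17 rad of vertical, its mouth centre within 10 mm of the flange face's centre, at rest; tip box, dishes and jar within 30 mm of where they began (value of joint peg_arm above 1.45 rad and distance between beaker_mouth and peg_seat below 0.01 m and angle between beaker's own y axis and vertical above 2.97 rad and linear speed of beaker below 0.05 m/s and not (distance of tip_box from where it was at the start of the episode above 0.03 m) and not (distance of dishes from where it was at the start of the episode above 0.03 m) and not (distance of jar from where it was at the start of the episode above 0.03 m)); the robot touches nothing.
It fails at once if a bystander (tip box, dishes, jar) is moved more than 30 mm (distance of any of tip_box, dishes, jar from where it was at the start of the episode above 0.03 m).
It fails at once if the beaker is touched by the robot while it is on the peg (mouth within 60 mm of the seat) and the peg is raised more than 0.35 rad (value of joint peg_arm above 0.35 rad and distance between beaker_mouth and peg_seat below 0.06 m and contact force between any of the fingers, the arm and beaker above 0.5 N).
It also fails if it takes over 70 s, if anything falls off the work surface, if the arm or the gripper's body presses on something with over 40 N, if the wrist force passes 120 N, or if a joint passes its speed limit or range.

## Robot

A 6-joint arm with a two-finger parallel gripper is mounted at the origin on the work surface. World frame = base frame: x ahead of the robot, y to its left, z up, the work surface at z = 0. Lengths are in m, angles in degrees, forces in N, time in s.
With the tool pointing down it reaches from about 0.35 to 0.875 m from the base axis. Payload 4.2 kg.
Tool frame: the origin (TCP) lies on the centre line of the jaws, within the pads' length; the fingertips stand 19 mm ahead of it and the grasp point (between the pads) is the TCP; x points along the fingers, y is the direction in which the jaws open and shut, and the axes are right-handed (so a half turn about x gives the same grasp; the last joint's range is limited). The gripper opens to 87 mm and grips with 3 to 60 N. Pads are 19 mm wide; open, the fingers measure 117 mm over their backs; the gripper's body (75 mm by 190 mm) begins 51 mm behind the grasp point.
Start: joints at [87.582, 22.042, 0.453, 0, -68.411, -14.817], TCP at [0.185, 0.597, 0.242] pointing down, gripper open.
Joint ranges: [-179.83, 179.83], [-69.29, 118.12], [-61.27, 80.66], [-181.25, 117.63], [-171.15, -9.14], [-177.46, 177.46]. Speed limits (degrees/s): [159.86, 159.86, 180, 180, 180, 180].

## Interface

Orientations are given as a 3x3 rotation matrix whose columns are the frame's x, y, z axes.
In Python, from station import r, viewer, job, spotter gives the robot as it stands.
- The arm moves only by the tool play_rows, never from a script. Its argument "commands" is a list of rows, each an object of numbers: "fingers": the gripper command: -1 is fully open, 1 is shut, values between are in proportion; "tx", "ty", "tz": the shift along the tool's x, y, z normalised to -1 to 1, where 1 is 750 mm; "ax", "ay", "az": the turn, a rotation vector about the tool's x, y, z normalised to -1 to 1, where 1 is pi rad. In form: [{"fingers": .., "tx": .., "ty": .., "tz": .., "ax": .., "ay": .., "az": ..}, ...]. A call has 1 to 5 rows; each row is the pose to reach, as a shift and turn from the pose commanded when the call began, along the tool's axes at that moment, turning the shorter way round; what a row does not reach only later rows make up. A row lasts 1/12 s, in which the tool goes at most 41.7 mm and 7.16 degrees, less where a joint would pass 70% of its speed; a pose out of reach is approached as far as the arm can. A call with a number of a shift or a turn outside -1 to 1 is refused whole. A call with a gripper value outside its range is refused whole. The fingers move at their own pace and stop on an object; the grip force is fixed at half the most. Time passes only in rows, so rows that repeat a pose let the fingers close. It gives the time, the measured TCP pose, the force and the opening at its end, in the units of the state.
- r.sense(): the state, without advancing time (a new reading comes with each control period).
- viewer.capture(name): name is "scene" or "top"; returns a dict with "image" (384x512x3 uint8, red, green, blue), "fx", "fy", "cx", "cy" (pixels), "R" (3x3) and "t" (3): a world point X has camera coordinates R X + t. Camera axes: x right, y down, z forward; pixel columns grow to the right and rows downward; lengths in m; the calibration is good to about 2 mm. A picture is of the moment at which its call begins. There is no depth.
- job.finish_job(): hands the job in, once; it reports no verdict.
Trained networks look in a picture, given as the dict that the camera call returned (one of the last four; its "shot" number tells which), for a name from the list of things; names that differ only in an ending like _2 or _b are one class to them, and where a whole thing is asked for, a point or a joint stands for the part that bears it (a point fixed in the world has none). Each returns a list of dicts, best first, with "score" (0 to 1); they miss things now and then, are a little off and sometimes report something else, mostly with a low value. They report only what shows in the picture. A call takes as long as a camera call.
- spotter.find_in(name, picture): "uv" ([column, row] in pixels, amid what is visible of it).
- spotter.silhouettes(name, picture): "region" (384x512 bool, what is visible of it) and "uv" ([column, row] in pixels, amid what is visible of it).
The state is a dict: "time_s": time; "joints": joint angles; "joint_velocities": joint speeds; "effort": joint torques, N m; "tcp_pos": TCP position; "ee_rot": TCP orientation; "wrist_force": force on the tool from outside, world axes, zero at the start; "moment": the same for the moment, N m; "gripper_width": opening from 0.0 (shut) to 1.0 (fully open).
Only numpy, scipy, OpenCV 4.12 (cv2) and the standard library are available. Lean on these libraries where they do the work, as an engineer would, in place of code of your own. Each camera call takes 0.05 s, during which the arm holds its last target. There are 200 camera calls.

## Working session

There is one attempt and no reset: what is moved stays moved. The work goes in short steps, Python scripts to look and compute and a tool call to move; the robot and the scene stay as the last step left them, time stands still between calls to the robot, and variables do not carry over. Pictures are saved under pics/ and viewed, about 8 in all and at most 12, crops included, and the job is handed in when it is done.

Besides the shell and the picture viewer there is one more tool, called as name([rows], argument=value, ...), one row to a line, values as JSON. play_rows: Moves the arm, as the interface text tells. Its arguments: {"type":"object","properties":{"commands":{"type":"array"}},"required":["commands"]}

```bash
ls; mkdir -p pics; python3 - <<'E'
from station import r, viewer, job, spotter
import cv2,numpy as np,pickle
s=r.sense();print(s['time_s'],s['tcp_pos'],np.round(s['ee_rot'],3).tolist(),s['gripper_width'])
for n in('scene','top'):
    p=viewer.capture(n);cv2.imwrite(f'pics/{n}0.png',p['image'][:,:,::-1])
    print(n,p['fx'],p['cx'],p['cy'],np.round(p['R'],4).tolist(),np.round(p['t'],4).tolist())
    for k in('beaker','rest','stand','peg_tip','lever_knob','peg_seat','tip_box','dishes','jar'):
        print(k,[(np.round(d['uv'],1).tolist(),round(d['score'],2)) for d in spotter.find_in(k,p)[:2]])
E
```

```text
pics
0.0 [0.18496882 0.59640612 0.24044666] [[-0.001, -0.296, -0.955], [-0.002, -0.955, 0.296], [-1.0, 0.002, -0.0]] 1.0008576804163085
scene 367.49160984412896 256.0997153371092 190.72361233930275 [[-0.8581, 0.5135, -0.003], [0.404, 0.6715, -0.6212], [-0.3169, -0.5343, -0.7837]] [0.4942, -0.1988, 1.2668]
beaker [([366.1, 248.2], 0.77), ([205.3, 248.0], 0.55)]
rest [([362.5, 259.5], 0.8)]
stand [([250.3, 199.9], 0.71), ([308.9, 190.7], 0.61)]
peg_tip [([261.8, 200.0], 0.64)]
lever_knob [([262.1, 197.2], 0.84)]
peg_seat [([263.2, 197.8], 0.67)]
tip_box [([249.0, 123.3], 0.75), ([264.2, 196.7], 0.44)]
dishes [([307.8, 185.1], 0.78)]
jar [([204.7, 247.4], 0.63)]
top 407.2775343539443 258.9995761094155 193.51715976987205 [[0.0869, -0.9962, 0.005], [-0.9758, -0.0861, -0.2011], [0.2008, 0.0126, -0.9796]] [-0.0335, 0.5964, 1.0103]
beaker [([143.9, 255.6], 0.83)]
rest [([155.9, 257.4], 0.94)]
stand [([270.8, 198.1], 0.58)]
peg_tip [([243.4, 195.9], 0.91)]
lever_knob [([245.1, 194.3], 0.74)]
peg_seat [([245.7, 197.4], 0.89), ([270.3, 199.7], 0.33)]
tip_box [([376.1, 268.7], 0.96)]
dishes [([242.5, 257.2], 0.64)]
jar [([244.9, 132.3], 0.7)]
```

```bash
python3 - <<'E'
import cv2,numpy as np
a=cv2.imread('pics/top0.png');b=cv2.imread('pics/scene0.png')
cv2.imwrite('pics/top_c.png',cv2.resize(a[90:330,80:400],None,fx=2.5,fy=2.5,interpolation=2))
cv2.imwrite('pics/scene_c.png',cv2.resize(b[90:330,130:450],None,fx=2.5,fy=2.5,interpolation=2))
E
```

```text
(no output)
```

View pics/top_c.png

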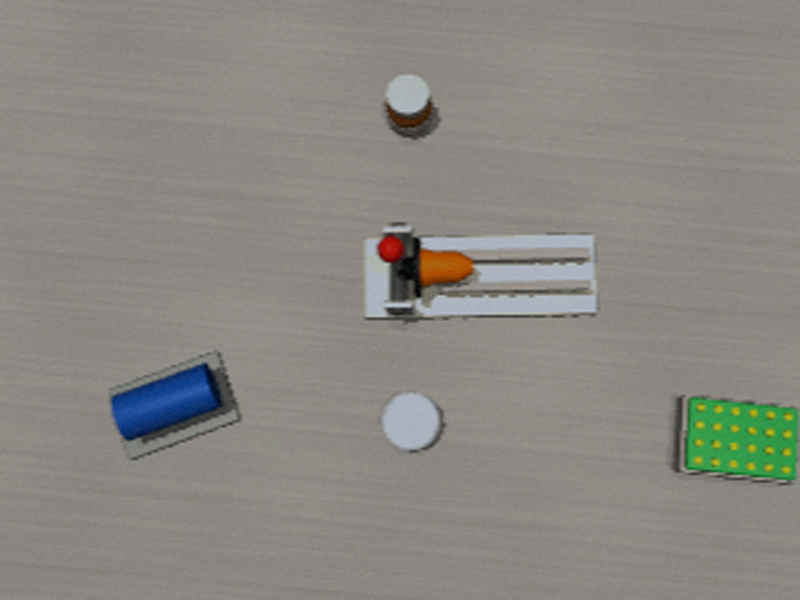

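View pics/scene_c.png

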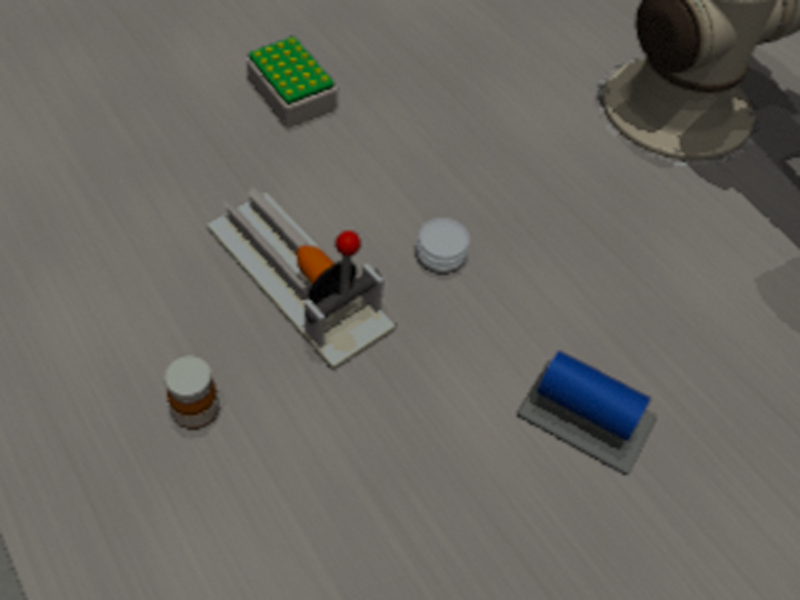

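```bash
cat >h.py <<'E'
from station import r, viewer, job, spotter
import cv2,numpy as np
from scipy.optimize import minimize,least_squares
np.set_printoptions(precision=4,suppress=True)
def proj(p,X):
    c=np.atleast_2d(X)@np.array(p['R']).T+np.array(p['t'])
    return np.c_[p['fx']*c[:,0]/c[:,2]+p['cx'],p['fy']*c[:,1]/c[:,2]+p['cy']]
def mask(p,col):
    h=cv2.cvtColor(p['image'],cv2.COLOR_RGB2HSV);H,S,V=h[...,0],h[...,1],h[...,2]
    m={'blue':(H>100)&(H<130)&(S>130)&(V>40),'red':((H<4)|(H>175))&(S>170)&(V>80),'orange':(H>8)&(H<20)&(S>180)&(V>120)}[col].astype(np.uint8)
    n,l,st,c=cv2.connectedComponentsWithStats(m)
    i=1+np.argmax(st[1:,4]);return (l==i).astype(np.uint8),c[i]
def cyl(q,z=None):  # x,y,yaw,(z,pitch)
    x,y,w=q[:3];zz=q[3] if len(q)>3 else z;pt=q[4] if len(q)>4 else 0
    a=np.array([np.cos(w)*np.cos(pt),np.sin(w)*np.cos(pt),np.sin(pt)]);u=np.array([-np.sin(w),np.cos(w),0]);v=np.cross(a,u)
    t=np.linspace(0,2*np.pi,40)[:,None];ring=.025*(np.cos(t)*u+np.sin(t)*v)
    return np.array([x,y,zz])+np.r_[ring+.05*a,ring-.05*a]
def fitcyl(pics,q0,z=None,col='blue'):
    ms=[mask(p,col)[0] for p in pics]
    def cost(q):
        e=0
        for p,m in zip(pics,ms):
            im=np.zeros((384*4,512*4),np.uint8)
            cv2.fillConvexPoly(im,cv2.convexHull(np.int32(np.round(proj(p,cyl(q,z))*4+1.5))),255)
            e+=np.abs(cv2.resize(im,(512,384),interpolation=cv2.INTER_AREA)/255.-m).sum()
        return e
    q0=np.array(q0,float);d=np.diag([.02,.02,.2,.015,.1][:len(q0)])
    s=np.vstack([q0,q0+d]);o=minimize(cost,q0,method='Nelder-Mead',options=dict(initial_simplex=s,xatol=2e-4,fatol=.05,maxiter=600))
    return o.x,o.fun,[m.sum() for m in ms]
E
python3 - <<'E'
from h import *
ps=viewer.capture('scene');pt=viewer.capture('top')
q0=[.5,.25,1.8]
def ray(p,uv,z):
    R=np.array(p['R']);c=-R.T@np.array(p['t']);d=R.T@np.array([(uv[0]-p['cx'])/p['fx'],(uv[1]-p['cy'])/p['fy'],1]);return c+d*(z-c[2])/d[2]
b0=ray(pt,mask(pt,'blue')[1],.044);print('b0',b0)
for pics in([pt],[ps],[pt,ps]):print(fitcyl(pics,[b0[0],b0[1],1.85],.044))
ct=np.array([[595,234],[597,314],[366,319],[365,239]])/2.5+[80,90];cs=np.array([[208,225],[268,195],[395,325],[335,365]])/2.5+[130,90]
F=np.array([[.045,-.215,.012],[-.045,-.215,.012],[-.045,.04,.012],[.045,.04,.012]])
kt=mask(pt,'red')[1];ks=mask(ps,'red')[1]
def W(q,X):
    c,s=np.cos(q[2]),np.sin(q[2]);return X@np.array([[c,-s,0],[s,c,0],[0,0,1]]).T+[q[0],q[1],0]
def K(q):return np.array([[0,.095*np.sin(q[3]),.06+.095*np.cos(q[3])]])
def res(q):
    return np.r_[(proj(pt,W(q,F))-ct).ravel(),(proj(ps,W(q,F))-cs).ravel(),(proj(pt,W(q,K(q)))-kt).ravel(),(proj(ps,W(q,K(q)))-ks).ravel()]
o=least_squares(res,[.6,0,0,0],loss='soft_l1');print('stand',o.x);print(o.fun.reshape(-1,2))
ot=mask(pt,'orange');print('orange',ot[1],ray(pt,ot[1],.06))
for k,z in(('jar',.07),('dishes',.036),('tip_box',.052)):
    d=spotter.find_in(k,pt)[0]['uv'];print(k,ray(pt,d,z))
E
```

```text
b0 [0.4238 0.2989 0.044 ]
(array([0.4243, 0.2975, 2.0121]), np.float64(76.50980392156862), [np.uint64(764)])
(array([0.4229, 0.2969, 1.9808]), np.float64(85.71764705882353), [np.uint64(751)])
(array([0.425 , 0.2973, 2.0118]), np.float64(161.79999999999998), [np.uint64(764), np.uint64(751)])
stand [0.5812 0.0704 0.1074 0.0341]
[[  -0.8416    0.0567]
 [  -0.0201    0.268 ]
 [  -1.3213    0.0909]
 [  -1.0393   -0.2156]
 [  -0.7798   -1.3899]
 [  -0.7448   -2.5534]
 [   0.7289   -0.988 ]
 [  -0.6031   -0.3564]
 [   0.0394    1.1717]
 [-194.1308  168.925 ]]
orange [257.0185 195.9074] [0.5903 0.0234 0.06  ]
jar [0.7553 0.0706 0.07  ]
dishes [0.4243 0.0477 0.036 ]
tip_box [ 0.4358 -0.29    0.052 ]
```

```bash
cat >>h.py <<'E'
from scipy.spatial.transform import Rotation as Ro
def down(beaker_yaw_deg):  # jaws across an axis of that yaw
    a=np.radians(beaker_yaw_deg+90);x=np.array([0,0,-1.]);y=np.array([np.cos(a),np.sin(a),0]);return np.c_[x,y,np.cross(x,y)]
def go(pos,R=None):
    s=r.sense();R0=np.array(s['ee_rot']);d=R0.T@(np.array(pos)-s['tcp_pos'])
    R=R0 if R is None else R
    v=Ro.from_matrix(R0.T@R).as_rotvec()
    print('t',s['time_s'],'tcp',s['tcp_pos'],'F',np.array(s['wrist_force']),'w',s['gripper_width'])
    print('tx,ty,tz',np.round(d/.75,4),'a',np.round(v/np.pi,4),'rows',np.linalg.norm(d)/.0417,np.degrees(np.linalg.norm(v))/7.16)
E
python3 - <<'E'
from h import *
ps=viewer.capture('scene');pt=viewer.capture('top')
ct=np.array([[595,234],[597,314],[366,319],[365,239]])/2.5+[80,90];cs=np.array([[208,225],[268,195],[395,325],[335,365]])/2.5+[130,90]
F=np.array([[.045,-.215,.012],[-.045,-.215,.012],[-.045,.04,.012],[.045,.04,.012]])
kt=mask(pt,'red')[1];ks=np.array([347,242])/2.5+[130,90]
ot=np.array([446,266])/2.5+[80,90]
def W(q,X):
    c,s=np.cos(q[2]),np.sin(q[2]);return X@np.array([[c,-s,0],[s,c,0],[0,0,1]]).T+[q[0],q[1],0]
def K(q):return np.array([[0,.095*np.sin(q[3]),.06+.095*np.cos(q[3])]])
def T(q):return np.array([[0,-.078*np.cos(q[3]),.06+.078*np.sin(q[3])]])
tt=np.array([474,267])/2.5+[80,90]
def res(q):
    return np.r_[(proj(pt,W(q,F))-ct).ravel(),(proj(ps,W(q,F))-cs).ravel(),(proj(pt,W(q,K(q)))-kt).ravel(),(proj(ps,W(q,K(q)))-ks).ravel(),(proj(pt,W(q,T(q)))-tt).ravel()]
o=least_squares(res,[.6,0,0,0],loss='soft_l1');print('stand',o.x);print(o.fun.reshape(-1,2))
b=np.array([.4247,.2973]);w=115.3;a=np.array([np.cos(np.radians(w)),np.sin(np.radians(w))])
g=b-.015*a;print('grasp',g)
go([*g,.25],down(w))
E
```

```text
stand [0.5823 0.07   0.1031 0.0397]
[[-0.5985 -0.0009]
 [ 0.0864  0.2107]
 [-1.2124 -0.3624]
 [-0.7934 -0.6567]
 [-0.942  -1.5023]
 [-0.8385 -2.5876]
 [ 0.3228 -0.8376]
 [-1.1167 -0.2926]
 [ 0.0075  0.7839]
 [ 0.1946 -0.2275]
 [-0.8431 -0.0856]]
grasp [0.4311 0.2837]
t 1.35 tcp [0.1852 0.5969 0.2416] F [-0.9201 -0.1338  0.4312] w 0.9985479000682863
tx,ty,tz [-0.0113  0.3017 -0.4369] a [0.2637 0.     0.    ] rows 9.55152421625162 6.629261510719506
```

play_rows([
  {"fingers": -1,"tx": -0.011,"ty": 0.302,"tz": -0.437,"ax": 0.264,"ay": 0,"az": 0},
  {"fingers": -1,"tx": -0.011,"ty": 0.302,"tz": -0.437,"ax": 0.264,"ay": 0,"az": 0},
  {"fingers": -1,"tx": -0.011,"ty": 0.302,"tz": -0.437,"ax": 0.264,"ay": 0,"az": 0},
  {"fingers": -1,"tx": -0.011,"ty": 0.302,"tz": -0.437,"ax": 0.264,"ay": 0,"az": 0},
  {"fingers": -1,"tx": -0.011,"ty": 0.302,"tz": -0.437,"ax": 0.264,"ay": 0,"az": 0},
])

```text
time_s: 1.77
tcp_pos: [0.3145, 0.4314, 0.2461]
ee_rot: [[0.0, -0.802, -0.597], [0.0, -0.597, 0.802], [-1.0, -0.0, 0.0]]
wrist_force: [0.7, 0.7, -0.2]
gripper_width: 0.999
```

```bash
python3 -c "
from h import *
go([.4311,.2837,.25],down(115.3))"
```

```text
t 1.7667 tcp [0.3145 0.4314 0.2461] F [ 0.7214  0.6591 -0.1623] w 0.9989328231370291
tx,ty,tz [-0.0052 -0.0072 -0.2509] a [0.0631 0.0001 0.0001] rows 4.5149117912380925 1.5851284598190936
```

play_rows([
  {"fingers": -1,"tx": -0.005,"ty": -0.007,"tz": -0.251,"ax": 0.063,"ay": 0,"az": 0},
  {"fingers": -1,"tx": -0.005,"ty": -0.007,"tz": -0.251,"ax": 0.063,"ay": 0,"az": 0},
  {"fingers": -1,"tx": -0.005,"ty": -0.007,"tz": -0.251,"ax": 0.063,"ay": 0,"az": 0},
  {"fingers": -1,"tx": -0.005,"ty": -0.007,"tz": -0.251,"ax": 0.063,"ay": 0,"az": 0},
  {"fingers": -1,"tx": -0.005,"ty": -0.007,"tz": -0.251,"ax": 0.063,"ay": 0,"az": 0},
])

```text
time_s: 2.18
tcp_pos: [0.4327, 0.2827, 0.2501]
ee_rot: [[0.001, -0.903, -0.43], [-0.0, -0.43, 0.903], [-1.0, -0.0, -0.0]]
wrist_force: [0.1, 0.0, 0.6]
gripper_width: 1.002
```

```bash
python3 -c "
from h import *
go([.4311,.2837,.051],down(115.3))"
```

```text
t 2.1833 tcp [0.4327 0.2827 0.2501] F [0.0557 0.0213 0.566 ] w 1.0018813381251137
tx,ty,tz [0.2654 0.0015 0.0022] a [ 0.0009 -0.0001  0.0001] rows 4.774155426091436 0.02411329207451549
```

play_rows([
  {"fingers": -1,"tx": 0.05,"ty": 0.0015,"tz": 0.002,"ax": 0.001,"ay": 0,"az": 0},
  {"fingers": -1,"tx": 0.1,"ty": 0.0015,"tz": 0.002,"ax": 0.001,"ay": 0,"az": 0},
  {"fingers": -1,"tx": 0.15,"ty": 0.0015,"tz": 0.002,"ax": 0.001,"ay": 0,"az": 0},
  {"fingers": -1,"tx": 0.2,"ty": 0.0015,"tz": 0.002,"ax": 0.001,"ay": 0,"az": 0},
  {"fingers": -1,"tx": 0.24,"ty": 0.0015,"tz": 0.002,"ax": 0.001,"ay": 0,"az": 0},
])

```text
time_s: 2.6
tcp_pos: [0.4289, 0.2858, 0.0675]
ee_rot: [[-0.001, -0.903, -0.429], [-0.001, -0.429, 0.903], [-1.0, 0.001, -0.0]]
wrist_force: [-0.2, 0.8, -0.1]
gripper_width: 1.001
```

```bash
python3 - <<'E'
from h import *
go([.4311,.2837,.051],down(115.3))
p=viewer.capture('top');q=viewer.capture('scene')
cv2.imwrite('pics/g1.png',np.hstack([cv2.resize(p['image'][170:330,80:240],(400,400)),cv2.resize(q['image'][150:310,280:440],(400,400))])[:,:,::-1])
E
```

```text
t 2.6 tcp [0.4289 0.2858 0.0675] F [-0.2189  0.8318 -0.0652] w 1.0011142050040038
tx,ty,tz [ 0.022  -0.0015 -0.0037] a [ 0.0005 -0.0001 -0.0004] rows 0.40185693874524436 0.017553852837758323
```

View pics/g1.png

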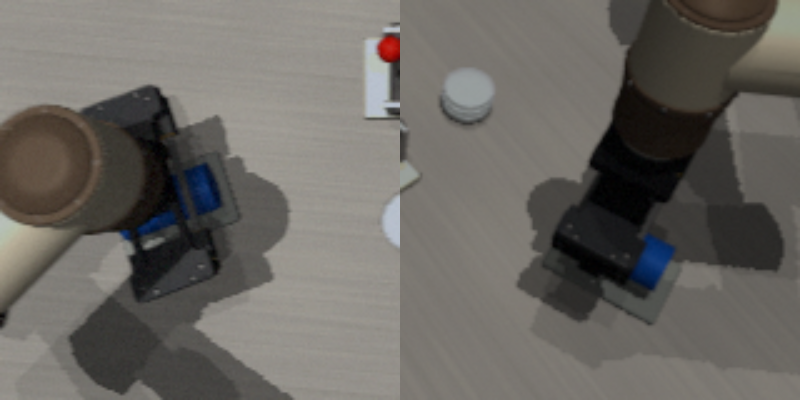

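play_rows([
  {"fingers": -1,"tx": 0.022,"ty": -0.0015,"tz": -0.0035,"ax": 0,"ay": 0,"az": 0},
  {"fingers": 1,"tx": 0.022,"ty": -0.0015,"tz": -0.0035,"ax": 0,"ay": 0,"az": 0},
  {"fingers": 1,"tx": 0.022,"ty": -0.0015,"tz": -0.0035,"ax": 0,"ay": 0,"az": 0},
  {"fingers": 1,"tx": 0.022,"ty": -0.0015,"tz": -0.0035,"ax": 0,"ay": 0,"az": 0},
  {"fingers": 1,"tx": 0.022,"ty": -0.0015,"tz": -0.0035,"ax": 0,"ay": 0,"az": 0},
])

```text
time_s: 3.12
tcp_pos: [0.4323, 0.2857, 0.055]
ee_rot: [[0.002, -0.903, -0.43], [0.003, -0.43, 0.903], [-1.0, -0.003, 0.001]]
wrist_force: [0.4, -0.9, 0.1]
gripper_width: 0.784
```

play_rows([
  {"fingers": 1,"tx": 0,"ty": 0,"tz": 0,"ax": 0,"ay": 0,"az": 0},
  {"fingers": 1,"tx": 0,"ty": 0,"tz": 0,"ax": 0,"ay": 0,"az": 0},
  {"fingers": 1,"tx": 0,"ty": 0,"tz": 0,"ax": 0,"ay": 0,"az": 0},
  {"fingers": 1,"tx": -0.03,"ty": 0,"tz": 0,"ax": 0,"ay": 0,"az": 0},
  {"fingers": 1,"tx": -0.08,"ty": 0,"tz": 0,"ax": 0,"ay": 0,"az": 0},
])

```text
time_s: 3.53
tcp_pos: [0.4293, 0.2825, 0.1102]
ee_rot: [[-0.007, -0.903, -0.429], [-0.007, -0.429, 0.904], [-1.0, 0.01, -0.004]]
wrist_force: [0.6, 0.8, -1.2]
gripper_width: 0.557
```

```bash
python3 -c "
from h import *
go([.43,.2825,.25],down(115.3))
go([.5999,-.104,.25],down(96.0))"
```

```text
t 3.5333 tcp [0.4293 0.2825 0.1102] F [ 0.5633  0.7976 -1.1771] w 0.5574758677040599
tx,ty,tz [-0.1864  0.001  -0.001 ] a [ 0.0004 -0.0011 -0.0031] rows 3.35275798341419 0.08345503860593446
t 3.5333 tcp [0.4293 0.2825 0.1102] F [ 0.5633  0.7976 -1.1771] w 0.5574758677040599
tx,ty,tz [-0.1842  0.0171 -0.5637] a [ 0.1076 -0.0016 -0.0029] rows 10.670708574790485 2.707375489141188
```

play_rows([
  {"fingers": 1,"tx": -0.05,"ty": 0,"tz": 0,"ax": 0,"ay": 0,"az": 0},
  {"fingers": 1,"tx": -0.1,"ty": 0,"tz": 0,"ax": 0,"ay": 0,"az": 0},
  {"fingers": 1,"tx": -0.15,"ty": 0,"tz": 0,"ax": 0,"ay": 0,"az": 0},
  {"fingers": 1,"tx": -0.185,"ty": 0.002,"tz": -0.03,"ax": 0.02,"ay": 0,"az": 0},
  {"fingers": 1,"tx": -0.185,"ty": 0.004,"tz": -0.08,"ax": 0.04,"ay": 0,"az": 0},
])

```text
time_s: 3.95
tcp_pos: [0.457, 0.2324, 0.2588]
ee_rot: [[0.011, -0.949, -0.315], [0.008, -0.315, 0.949], [-1.0, -0.013, 0.004]]
wrist_force: [1.4, -0.5, -1.1]
gripper_width: 0.555
```

```bash
python3 -c "
from h import *
go([.5999,-.104,.25],down(96.0))"
```

```text
t 3.95 tcp [0.457  0.2324 0.2588] F [ 1.4409 -0.4617 -1.1163] w 0.5552008649410375
tx,ty,tz [ 0.0101 -0.0392 -0.4858] a [0.0688 0.0019 0.0041] rows 8.766949939324517 1.7337354721079326
```

play_rows([
  {"fingers": 1,"tx": 0,"ty": -0.008,"tz": -0.054,"ax": 0.03,"ay": 0,"az": 0},
  {"fingers": 1,"tx": 0,"ty": -0.012,"tz": -0.108,"ax": 0.05,"ay": 0,"az": 0},
  {"fingers": 1,"tx": 0,"ty": -0.016,"tz": -0.162,"ax": 0.068,"ay": 0,"az": 0},
  {"fingers": 1,"tx": 0,"ty": -0.02,"tz": -0.216,"ax": 0.068,"ay": 0,"az": 0},
  {"fingers": 1,"tx": 0,"ty": -0.024,"tz": -0.27,"ax": 0.068,"ay": 0,"az": 0},
])

```text
time_s: 4.37
tcp_pos: [0.535, 0.0407, 0.2518]
ee_rot: [[-0.0, -0.995, -0.105], [0.0, -0.105, 0.995], [-1.0, 0.0, 0.0]]
wrist_force: [1.3, 0.8, -1.4]
gripper_width: 0.555
```

```bash
python3 -c "
from h import *
go([.5999,-.104,.25],down(96.0))"
```

```text
t 4.3667 tcp [0.535  0.0407 0.2518] F [ 1.3063  0.7755 -1.3564] w 0.5546348336121464
tx,ty,tz [ 0.0024 -0.0659 -0.2009] a [ 0.      0.0001 -0.0001] rows 3.802931387073588 0.00397008735892576
```

play_rows([
  {"fingers": 1,"tx": 0,"ty": -0.018,"tz": -0.054,"ax": 0,"ay": 0,"az": 0},
  {"fingers": 1,"tx": 0,"ty": -0.036,"tz": -0.107,"ax": 0,"ay": 0,"az": 0},
  {"fingers": 1,"tx": 0,"ty": -0.053,"tz": -0.16,"ax": 0,"ay": 0,"az": 0},
  {"fingers": 1,"tx": 0.002,"ty": -0.066,"tz": -0.201,"ax": 0,"ay": 0,"az": 0},
  {"fingers": 1,"tx": 0.05,"ty": -0.066,"tz": -0.201,"ax": 0,"ay": 0,"az": 0},
])

```text
time_s: 4.78
tcp_pos: [0.6061, -0.1078, 0.2204]
ee_rot: [[0.016, -0.995, -0.1], [-0.003, -0.1, 0.995], [-1.0, -0.015, -0.005]]
wrist_force: [2.4, 1.1, -0.3]
gripper_width: 0.553
```

play_rows([
  {"fingers": 1,"tx": 0.05,"ty": 0,"tz": 0,"ax": 0,"ay": 0,"az": 0},
  {"fingers": 1,"tx": 0.1,"ty": 0,"tz": 0,"ax": 0,"ay": 0,"az": 0},
  {"fingers": 1,"tx": 0.13,"ty": 0,"tz": 0,"ax": 0,"ay": 0,"az": 0},
  {"fingers": 1,"tx": 0.13,"ty": 0,"tz": 0,"ax": 0,"ay": 0,"az": 0},
  {"fingers": 1,"tx": 0.13,"ty": 0,"tz": 0,"ax": 0,"ay": 0,"az": 0},
])

```text
time_s: 5.2
tcp_pos: [0.5995, -0.1024, 0.1159]
ee_rot: [[-0.003, -0.994, -0.105], [-0.001, -0.105, 0.994], [-1.0, 0.003, -0.0]]
wrist_force: [1.0, 0.8, -0.5]
gripper_width: 0.557
```

```bash
python3 - <<'E'
from h import *
go([.5999,-.104,.068],down(96.0))
p=viewer.capture('top');q=viewer.capture('scene')
cv2.imwrite('pics/g2.png',np.hstack([cv2.resize(p['image'][130:290,200:360],(400,400)),cv2.resize(q['image'][110:270,170:330],(400,400))])[:,:,::-1])
E
```

```text
t 5.2 tcp [ 0.5995 -0.1024  0.1159] F [ 0.9635  0.8023 -0.5498] w 0.5574015167843577
tx,ty,tz [ 0.0639 -0.0005 -0.0022] a [ 0.0001 -0.0001 -0.001 ] rows 1.1501834785385077 0.02578736851396247
```

View pics/g2.png

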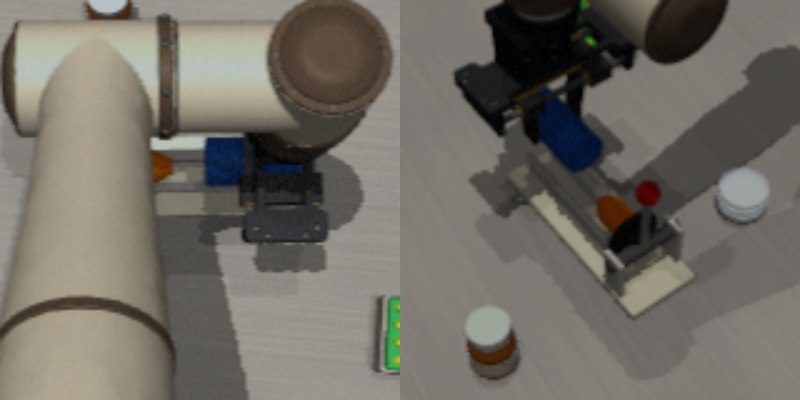

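```bash
python3 - <<'E'
from h import *
p=viewer.capture('top');s=r.sense()
m=mask(p,'blue')[0]
for c in(284,287,290,293):
    rr=np.flatnonzero(m[:,c]);print(c,rr.min(),rr.max())
print('left edge',np.flatnonzero(m.any(0))[:3])
a=np.array([-.105,.9945]);t=np.array(s['tcp_pos']);c=t[:2]+.015*a
im=np.zeros((384,512),np.uint8);cv2.fillConvexPoly(im,cv2.convexHull(np.int32(np.round(proj(p,cyl([*c,np.arctan2(a[1],a[0]),t[2]-.006]))))),1)
for k in(284,287,290,293):
    rr=np.flatnonzero(im[:,k]);print('pred',k,rr.min(),rr.max())
print(np.flatnonzero(im.any(0))[:1])
mo=mask(p,'orange')[0]
for k in range(262,270):
    rr=np.flatnonzero(mo[:,k]);print('or',k,rr.min() if len(rr) else 0,rr.max() if len(rr) else 0)
for d in(.05,.06,.07,.078):print('peg axis pred',proj(p,[.5815+.105*d,.070-.9945*d,.06+.037*d]))
q=viewer.capture('scene')
x=q['image'][150:190,220:255];cv2.imwrite('pics/mouth.png',cv2.resize(cv2.convertScaleAbs(x,alpha=1.6),None,fx=14,fy=14)[:,:,::-1])
E
```

```text
284 184 202
287 184 202
290 184 202
293 184 202
left edge [282 283 284]
pred 284 182 202
pred 287 182 202
pred 290 182 202
pred 293 182 202
[281]
or 262 197 199
or 263 198 198
or 264 198 198
or 265 198 198
or 266 197 197
or 267 197 197
or 268 0 0
or 269 0 0
peg axis pred [[258.0782 197.2123]]
peg axis pred [[261.8935 197.1207]]
peg axis pred [[265.7108 197.0292]]
peg axis pred [[268.7661 196.9559]]
```

View pics/mouth.png

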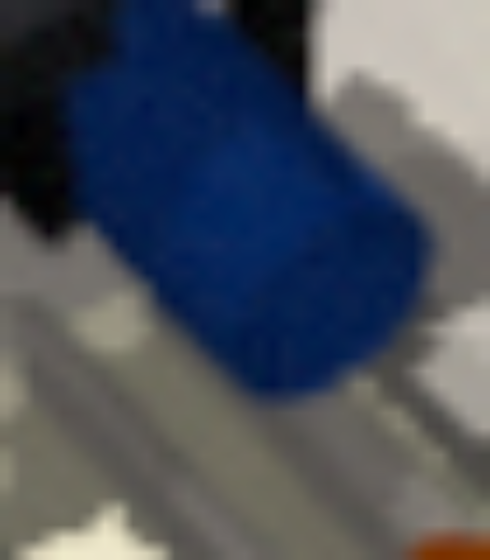

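play_rows([
  {"fingers": 1,"tx": 0.03,"ty": 0,"tz": -0.001,"ax": 0,"ay": 0,"az": 0},
  {"fingers": 1,"tx": 0.05,"ty": 0,"tz": -0.001,"ax": 0,"ay": 0,"az": 0},
  {"fingers": 1,"tx": 0.0635,"ty": 0,"tz": -0.001,"ax": 0,"ay": 0,"az": 0},
  {"fingers": 1,"tx": 0.0635,"ty": 0,"tz": -0.001,"ax": 0,"ay": 0,"az": 0},
  {"fingers": 1,"tx": 0.0635,"ty": 0,"tz": -0.001,"ax": 0,"ay": 0,"az": 0},
])

```text
time_s: 5.82
tcp_pos: [0.6023, -0.1027, 0.071]
ee_rot: [[0.005, -0.994, -0.105], [-0.0, -0.105, 0.994], [-1.0, -0.005, -0.001]]
wrist_force: [2.2, -0.1, 0.4]
gripper_width: 0.558
```

play_rows([
  {"fingers": 1,"tx": 0,"ty": 0,"tz": 0.014,"ax": 0,"ay": 0,"az": 0},
  {"fingers": 1,"tx": 0,"ty": 0,"tz": 0.028,"ax": 0,"ay": 0,"az": 0},
  {"fingers": 1,"tx": 0,"ty": 0,"tz": 0.042,"ax": 0,"ay": 0,"az": 0},
  {"fingers": 1,"tx": 0,"ty": 0,"tz": 0.055,"ax": 0,"ay": 0,"az": 0},
  {"fingers": 1,"tx": 0,"ty": 0,"tz": 0.055,"ax": 0,"ay": 0,"az": 0},
])

```text
time_s: 6.23
tcp_pos: [0.5976, -0.0594, 0.0709]
ee_rot: [[0.005, -0.994, -0.107], [0.001, -0.107, 0.994], [-1.0, -0.005, 0.0]]
wrist_force: [3.7, 3.6, 6.1]
gripper_width: 0.56
```

```bash
cat >see.py <<'E'
from h import *
import sys
go(r.sense()['tcp_pos'])
p=viewer.capture('top');q=viewer.capture('scene')
m=mask(p,'blue')[0];print('blue left',np.flatnonzero(m.any(0))[:1], 'red',mask(p,'red')[1])
cv2.imwrite('pics/%s.png'%sys.argv[1],np.hstack([cv2.resize(p['image'][130:290,200:360],(400,400)),cv2.resize(q['image'][140:240,220:320],(400,400))])[:,:,::-1])
E
python3 see.py g3
```

```text
t 6.2333 tcp [ 0.5976 -0.0594  0.0709] F [3.7117 3.6211 6.0883] w 0.5597019619128789
tx,ty,tz [0. 0. 0.] a [0. 0. 0.] rows 0.0 0.0Traceback (most recent call last):
  File "see.py", line 5, in <module>
    m=mask(p,'blue')[0];print('blue left',np.flatnonzero(m.any(0))[:1], 'red',mask(p,'red')[1])
                                                                              ~~~~^^^^^^^^^
  File "h.py", line 12, in mask
    i=1+np.argmax(st[1:,4]);return (l==i).astype(np.uint8),c[i]
        ~~~~~~~~~^^^^^^^^^^
    return _wrapfunc(a, 'argmax', axis=axis, out=out, **kwds)
    return bound(*args, **kwds)
ValueError: attempt to get argmax of an empty sequence
```

```bash
sed -i "s/, 'red',mask(p,'red')\[1\]//" see.py; python3 see.py g3
```

```text
t 6.3333 tcp [ 0.5977 -0.0596  0.0709] F [3.2201 4.3623 6.7212] w 0.5553499756745816
tx,ty,tz [0. 0. 0.] a [0. 0. 0.] rows 0.0 0.0
blue left [265]
```

View pics/g3.png

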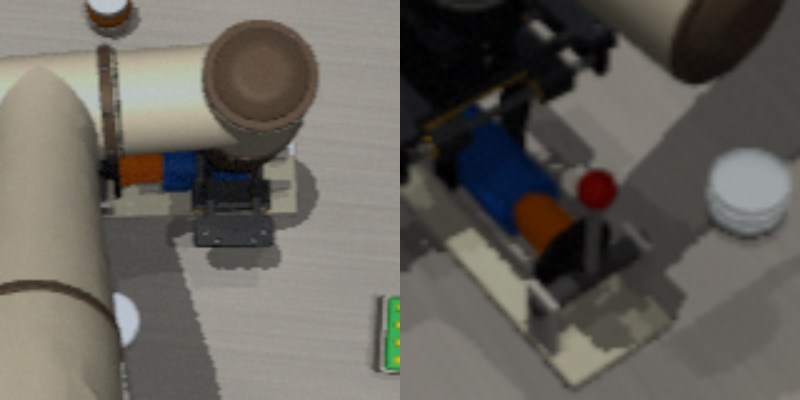

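play_rows([
  {"fingers": 1,"tx": -0.004,"ty": 0,"tz": 0,"ax": 0,"ay": 0,"az": 0},
  {"fingers": 1,"tx": -0.004,"ty": 0,"tz": 0.012,"ax": 0,"ay": 0,"az": 0},
  {"fingers": 1,"tx": -0.004,"ty": 0,"tz": 0.024,"ax": 0,"ay": 0,"az": 0},
  {"fingers": 1,"tx": -0.004,"ty": 0,"tz": 0.036,"ax": 0,"ay": 0,"az": 0},
  {"fingers": 1,"tx": -0.004,"ty": 0,"tz": 0.036,"ax": 0,"ay": 0,"az": 0},
])

```text
time_s: 6.85
tcp_pos: [0.5932, -0.0331, 0.0726]
ee_rot: [[0.001, -0.994, -0.106], [0.001, -0.106, 0.994], [-1.0, -0.001, 0.0]]
wrist_force: [2.7, 2.9, 4.2]
gripper_width: 0.555
```

play_rows([
  {"fingers": 1,"tx": 0,"ty": 0,"tz": 0.008,"ax": 0,"ay": 0,"az": 0},
  {"fingers": 1,"tx": 0,"ty": 0,"tz": 0.015,"ax": 0,"ay": 0,"az": 0},
  {"fingers": 1,"tx": 0,"ty": 0,"tz": 0.02,"ax": 0,"ay": 0,"az": 0},
  {"fingers": 1,"tx": 0,"ty": 0,"tz": 0.025,"ax": 0,"ay": 0,"az": 0},
  {"fingers": 1,"tx": 0,"ty": 0,"tz": 0.025,"ax": 0,"ay": 0,"az": 0},
])

```text
time_s: 7.27
tcp_pos: [0.5923, -0.016, 0.0717]
ee_rot: [[0.003, -0.995, -0.103], [0.0, -0.103, 0.995], [-1.0, -0.003, 0.0]]
wrist_force: [7.5, -1.7, -2.4]
gripper_width: 0.561
```

```bash
python3 see.py g4
```

```text
t 7.2667 tcp [ 0.5923 -0.016   0.0717] F [ 7.4866 -1.6792 -2.3747] w 0.5612360470643917
tx,ty,tz [0. 0. 0.] a [0. 0. 0.] rows 0.0 0.0
blue left [248]
```

View pics/g4.png

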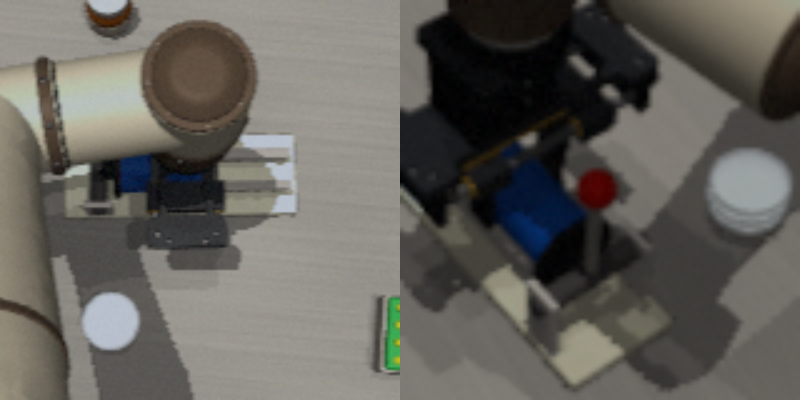

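play_rows([
  {"fingers": 1,"tx": 0,"ty": -0.003,"tz": 0,"ax": 0,"ay": 0,"az": 0},
  {"fingers": 1,"tx": 0,"ty": -0.003,"tz": 0.004,"ax": 0,"ay": 0,"az": 0},
  {"fingers": 1,"tx": 0,"ty": -0.003,"tz": 0.008,"ax": 0,"ay": 0,"az": 0},
  {"fingers": 1,"tx": 0,"ty": -0.003,"tz": 0.008,"ax": 0,"ay": 0,"az": 0},
  {"fingers": 1,"tx": 0,"ty": -0.003,"tz": 0.008,"ax": 0,"ay": 0,"az": 0},
])

```text
time_s: 7.78
tcp_pos: [0.5927, -0.015, 0.0718]
ee_rot: [[-0.002, -0.995, -0.104], [-0.006, -0.104, 0.995], [-1.0, 0.002, -0.006]]
wrist_force: [8.7, -19.7, -2.1]
gripper_width: 0.557
```

play_rows([
  {"fingers": 1,"tx": 0,"ty": -0.004,"tz": -0.005,"ax": 0,"ay": 0,"az": 0},
  {"fingers": 1,"tx": 0,"ty": -0.004,"tz": -0.005,"ax": 0,"ay": 0,"az": 0},
  {"fingers": -1,"tx": 0,"ty": -0.004,"tz": -0.005,"ax": 0,"ay": 0,"az": 0},
  {"fingers": -1,"tx": 0,"ty": -0.004,"tz": -0.005,"ax": 0,"ay": 0,"az": 0},
  {"fingers": -1,"tx": 0,"ty": -0.004,"tz": -0.005,"ax": 0,"ay": 0,"az": 0},
])

```text
time_s: 8.2
tcp_pos: [0.5947, -0.013, 0.0715]
ee_rot: [[-0.003, -0.995, -0.104], [0.0, -0.104, 0.995], [-1.0, 0.003, 0.001]]
wrist_force: [0.3, -0.5, -0.8]
gripper_width: 0.706
```

play_rows([
  {"fingers": -1,"tx": 0,"ty": 0,"tz": 0,"ax": 0,"ay": 0,"az": 0},
  {"fingers": -1,"tx": 0,"ty": 0,"tz": 0,"ax": 0,"ay": 0,"az": 0},
  {"fingers": -1,"tx": -0.05,"ty": 0,"tz": 0,"ax": 0,"ay": 0,"az": 0},
  {"fingers": -1,"tx": -0.1,"ty": 0,"tz": 0,"ax": 0,"ay": 0,"az": 0},
  {"fingers": -1,"tx": -0.15,"ty": 0,"tz": 0,"ax": 0,"ay": 0,"az": 0},
])

```text
time_s: 8.62
tcp_pos: [0.5953, -0.0133, 0.1855]
ee_rot: [[-0.002, -0.994, -0.105], [-0.0, -0.105, 0.994], [-1.0, 0.002, -0.0]]
wrist_force: [0.9, 0.5, -0.4]
gripper_width: 0.982
```

play_rows([
  {"fingers": -1,"tx": -0.05,"ty": 0,"tz": 0,"ax": 0,"ay": 0,"az": 0},
  {"fingers": -1,"tx": -0.1,"ty": 0,"tz": 0,"ax": 0,"ay": 0,"az": 0},
  {"fingers": 1,"tx": -0.12,"ty": 0,"tz": -0.04,"ax": 0,"ay": 0,"az": 0},
  {"fingers": 1,"tx": -0.12,"ty": 0,"tz": -0.09,"ax": 0,"ay": 0,"az": 0},
  {"fingers": 1,"tx": -0.12,"ty": 0,"tz": -0.14,"ax": 0,"ay": 0,"az": 0},
])

```text
time_s: 9.03
tcp_pos: [0.6075, -0.1179, 0.2771]
ee_rot: [[0.004, -0.994, -0.107], [0.001, -0.107, 0.994], [-1.0, -0.004, 0.0]]
wrist_force: [0.5, 0.1, -1.3]
gripper_width: 0.851
```

```bash
cat >fit.py <<'E'
from h import *
go(r.sense()['tcp_pos'])
p=viewer.capture('top');q=viewer.capture('scene')
c=np.array([.5815,.07])+.073*np.array([.105,-.9945])
for P in([p,q],[p],[q]):
    o=fitcyl(P,[*c,np.radians(96)],.0605);w=o[0][2];m=o[0][:2]+.05*np.array([np.cos(w),np.sin(w)])-[.5815,.07]
    print(o,'mouth in stand y',m@[-.105,.9945],'x',m@[.9945,.105])
E
python3 fit.py; python3 see.py g5
```

```text
t 9.0333 tcp [ 0.6075 -0.1179  0.2771] F [ 0.4924  0.0782 -1.2618] w 0.850823031777182
tx,ty,tz [0. 0. 0.] a [0. 0. 0.] rows 0.0 0.0
(array([ 0.5953, -0.0369,  1.538 ]), np.float64(2199.8078431372546), [np.uint64(261), np.uint64(1058)]) mouth in stand y -0.058216339728424625 x 0.009373672977600925
(array([ 0.5929, -0.0085,  1.6655]), np.float64(488.73333333333323), [np.uint64(261)]) mouth in stand y -0.029309357581705917 x 0.003665825436046747
(array([ 1.1277, -1.3952,  1.3792]), np.float64(1058.0), [np.uint64(1058)]) mouth in stand y -1.4666661522815043 x 0.4039563767264637
t 9.1333 tcp [ 0.6067 -0.1216  0.2747] F [-0.6634  0.4556 -0.3521] w 0.7660285794099361
tx,ty,tz [0. 0. 0.] a [0. 0. 0.] rows 0.0 0.0
blue left [276]
```

View pics/g5.png

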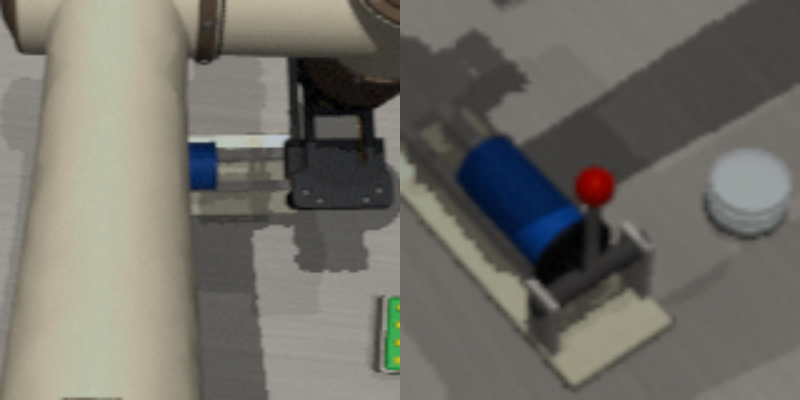

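```bash
python3 -c "
from h import *
go([.5846,.0743,.275],down(96.0))"
```

```text
t 9.2333 tcp [ 0.6066 -0.1186  0.2743] F [ 0.084  -1.5321  0.7214] w 0.6749519038652438
tx,ty,tz [-0.0007  0.0028  0.2589] a [-0.0006  0.0002 -0.0003] rows 4.656725566619358 0.017305125788242365
```

play_rows([
  {"fingers": -1,"tx": 0,"ty": 0.003,"tz": 0.055,"ax": 0,"ay": 0,"az": 0},
  {"fingers": -1,"tx": 0,"ty": 0.003,"tz": 0.11,"ax": 0,"ay": 0,"az": 0},
  {"fingers": -1,"tx": 0,"ty": 0.003,"tz": 0.165,"ax": 0,"ay": 0,"az": 0},
  {"fingers": -1,"tx": 0,"ty": 0.003,"tz": 0.22,"ax": 0,"ay": 0,"az": 0},
  {"fingers": -1,"tx": 0,"ty": 0.003,"tz": 0.259,"ax": 0,"ay": 0,"az": 0},
])

```text
time_s: 9.65
tcp_pos: [0.5833, 0.0791, 0.2748]
ee_rot: [[-0.0, -0.994, -0.108], [0.001, -0.108, 0.994], [-1.0, 0.0, 0.001]]
wrist_force: [0.5, -0.9, 0.7]
gripper_width: 0.954
```

play_rows([
  {"fingers": -1,"tx": 0,"ty": 0,"tz": 0,"ax": 0,"ay": 0,"az": 0},
  {"fingers": -1,"tx": 0,"ty": 0,"tz": 0,"ax": 0,"ay": 0,"az": 0},
  {"fingers": -1,"tx": 0,"ty": 0,"tz": 0,"ax": 0,"ay": 0,"az": 0},
])

```text
time_s: 9.9
tcp_pos: [0.584, 0.0758, 0.2747]
ee_rot: [[-0.0, -0.994, -0.106], [-0.0, -0.106, 0.994], [-1.0, 0.0, -0.0]]
wrist_force: [0.6, -0.4, -0.9]
gripper_width: 0.998
```

```bash
python3 -c "
from h import *
go([.5846,.0743,.157],down(96.0))
q=viewer.capture('scene');m,c=mask(q,'red');print(c,m.sum(),proj(q,[.5846,.0743,.155]))
h=[(d['uv'],d['score']) for d in spotter.find_in('lever_knob',q)[:2]];print(h)
cv2.imwrite('pics/g6.png',cv2.resize(q['image'][120:240,200:320],(600,600))[:,:,::-1])
"
```

```text
t 9.9 tcp [0.584  0.0758 0.2747] F [ 0.5777 -0.4061 -0.9038] w 0.9977608893794934
tx,ty,tz [ 0.1569 -0.0006 -0.0021] a [ 0.0006 -0.     -0.0002] rows 2.822014131717867 0.015424095657392764
[459.3597  16.5721] 631 [[268.1833 187.1249]]
[([267.5, 200.3], 0.83)]
```

View pics/g6.png

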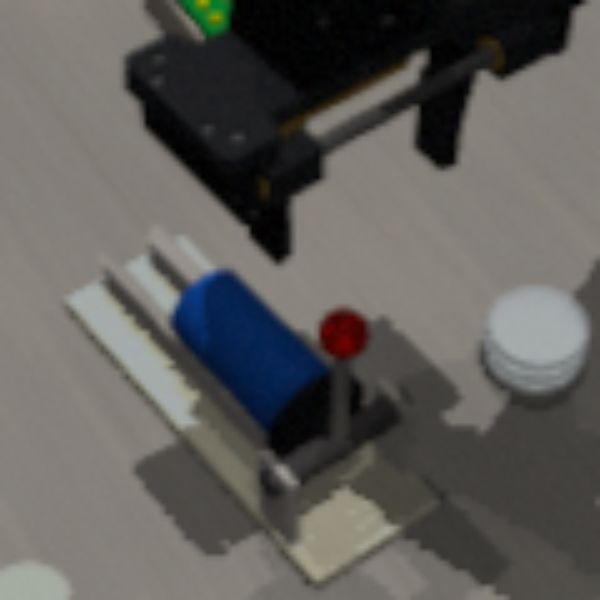

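play_rows([
  {"fingers": -1,"tx": 0.05,"ty": 0,"tz": -0.002,"ax": 0,"ay": 0,"az": 0},
  {"fingers": -1,"tx": 0.1,"ty": 0,"tz": -0.002,"ax": 0,"ay": 0,"az": 0},
  {"fingers": -1,"tx": 0.14,"ty": 0,"tz": -0.002,"ax": 0,"ay": 0,"az": 0},
  {"fingers": -1,"tx": 0.158,"ty": 0,"tz": -0.002,"ax": 0,"ay": 0,"az": 0},
  {"fingers": -1,"tx": 0.158,"ty": 0,"tz": -0.002,"ax": 0,"ay": 0,"az": 0},
])

```text
time_s: 10.42
tcp_pos: [0.5822, 0.0714, 0.152]
ee_rot: [[-0.009, -0.995, -0.102], [-0.003, -0.102, 0.995], [-1.0, 0.009, -0.002]]
wrist_force: [-0.2, -0.6, 0.3]
gripper_width: 0.999
```

play_rows([
  {"fingers": 1,"tx": 0,"ty": 0,"tz": 0,"ax": 0,"ay": 0,"az": 0},
  {"fingers": 1,"tx": 0,"ty": 0,"tz": 0,"ax": 0,"ay": 0,"az": 0},
  {"fingers": 1,"tx": 0,"ty": 0,"tz": 0,"ax": 0,"ay": 0,"az": 0},
  {"fingers": 1,"tx": 0,"ty": 0,"tz": 0,"ax": 0,"ay": 0,"az": 0},
  {"fingers": 1,"tx": 0,"ty": 0,"tz": 0,"ax": 0,"ay": 0,"az": 0},
])

```text
time_s: 10.83
tcp_pos: [0.5852, 0.0736, 0.1575]
ee_rot: [[0.002, -0.995, -0.104], [0.001, -0.104, 0.995], [-1.0, -0.002, 0.001]]
wrist_force: [-0.1, 0.1, 0.1]
gripper_width: 0.706
```

play_rows([
  {"fingers": 1,"tx": 0,"ty": 0,"tz": 0,"ax": 0,"ay": 0,"az": 0},
  {"fingers": 1,"tx": 0,"ty": 0,"tz": 0,"ax": 0,"ay": 0,"az": 0},
  {"fingers": 1,"tx": 0,"ty": 0,"tz": 0,"ax": 0,"ay": 0,"az": 0},
  {"fingers": 1,"tx": 0,"ty": 0,"tz": 0,"ax": 0,"ay": 0,"az": 0},
])

```text
time_s: 11.17
tcp_pos: [0.5846, 0.0735, 0.1563]
ee_rot: [[0.0, -0.995, -0.105], [0.0, -0.105, 0.995], [-1.0, -0.0, 0.0]]
wrist_force: [0.1, 0.1, -0.1]
gripper_width: 0.404
```

```bash
cat >arc.py <<'E'
from h import *
import sys
th=np.radians([float(a) for a in sys.argv[1:]])
s=r.sense();R0=np.array(s['ee_rot']);t=np.array(s['tcp_pos'])
print(s['time_s'],t,np.array(s['wrist_force']),s['gripper_width'])
a=np.array([-.105,.9945]);rel=t[:2]-[.585,.0705];print('stand y',rel@a,'x',rel@[.9945,.105],'theta',np.degrees(np.arctan2(rel@a,t[2]-.06)))
for k in th:
    P=np.r_[np.array([.585,.0705])+a*.095*np.sin(k),.06+.095*np.cos(k)]
    d=R0.T@(P-t);print(np.round(np.degrees(k)),np.round(d/.75,4))
E
python3 arc.py 6 10 14 18 22
```

```text
11.1667 [0.5846 0.0735 0.1563] [ 0.1494  0.0941 -0.1442] 0.4041395818425698
stand y 0.0030167973087487257 x -5.24465192775984e-05 theta 1.7940361023553495
6.0 [ 0.0024 -0.0001  0.0092]
10.0 [ 0.0037 -0.0001  0.018 ]
14.0 [ 0.0055 -0.0001  0.0266]
18.0 [ 0.008  -0.0001  0.0351]
22.0 [ 0.011  -0.      0.0434]
```

play_rows([
  {"fingers": 1,"tx": 0,"ty": 0,"tz": 0,"ax": 0,"ay": 0,"az": 0},
  {"fingers": 1,"tx": 0,"ty": 0,"tz": 0,"ax": 0,"ay": 0,"az": 0},
  {"fingers": 1,"tx": 0,"ty": 0,"tz": 0,"ax": 0,"ay": 0,"az": 0},
  {"fingers": 1,"tx": 0,"ty": 0,"tz": 0,"ax": 0,"ay": 0,"az": 0},
  {"fingers": 1,"tx": 0,"ty": 0,"tz": 0,"ax": 0,"ay": 0,"az": 0},
])

```text
time_s: 11.58
tcp_pos: [0.5848, 0.0735, 0.1562]
ee_rot: [[0.0, -0.995, -0.104], [0.0, -0.104, 0.995], [-1.0, -0.0, 0.0]]
wrist_force: [1.0, 0.1, -1.1]
gripper_width: 0.275
```

play_rows([
  {"fingers": 1,"tx": 0.002,"ty": 0,"tz": 0.009,"ax": 0,"ay": 0,"az": 0},
  {"fingers": 1,"tx": 0.0037,"ty": 0,"tz": 0.018,"ax": 0,"ay": 0,"az": 0},
  {"fingers": 1,"tx": 0.0055,"ty": 0,"tz": 0.0266,"ax": 0,"ay": 0,"az": 0},
  {"fingers": 1,"tx": 0.008,"ty": 0,"tz": 0.035,"ax": 0,"ay": 0,"az": 0},
  {"fingers": 1,"tx": 0.011,"ty": 0,"tz": 0.0434,"ax": 0,"ay": 0,"az": 0},
])

```text
time_s: 12.0
tcp_pos: [0.5814, 0.1053, 0.1498]
ee_rot: [[0.001, -0.994, -0.105], [-0.002, -0.105, 0.994], [-1.0, -0.001, -0.002]]
wrist_force: [-2.2, -3.7, 7.4]
gripper_width: 0.281
```

```bash
python3 arc.py 27 32 37 42 47
```

```text
12.0 [0.5814 0.1053 0.1498] [-2.169  -3.6931  7.4362] 0.2807727739138015
stand y 0.03497797870485609 x 0.00010961820239412112 theta 21.281276663867683
27.0 [0.0069 0.0002 0.0109]
32.0 [0.0123 0.0002 0.0205]
37.0 [0.0185 0.0002 0.0296]
42.0 [0.0255 0.0002 0.0382]
47.0 [0.0333 0.0002 0.0461]
```

play_rows([
  {"fingers": 1,"tx": 0.0046,"ty": 0,"tz": 0.01,"ax": 0,"ay": 0,"az": 0},
  {"fingers": 1,"tx": 0.01,"ty": 0,"tz": 0.0197,"ax": 0,"ay": 0,"az": 0},
  {"fingers": 1,"tx": 0.0163,"ty": 0,"tz": 0.0288,"ax": 0,"ay": 0,"az": 0},
  {"fingers": 1,"tx": 0.0233,"ty": 0,"tz": 0.0373,"ax": 0,"ay": 0,"az": 0},
  {"fingers": 1,"tx": 0.0311,"ty": 0,"tz": 0.0452,"ax": 0,"ay": 0,"az": 0},
])

```text
time_s: 12.42
tcp_pos: [0.5777, 0.1402, 0.1264]
ee_rot: [[0.001, -0.994, -0.105], [-0.0, -0.105, 0.994], [-1.0, -0.001, -0.0]]
wrist_force: [-2.5, 0.4, 7.5]
gripper_width: 0.277
```

```bash
python3 arc.py 52 57 62 67 72; python3 see.py g7
```

```text
12.4167 [0.5777 0.1402 0.1264] [-2.539   0.4242  7.4926] 0.2768853113854668
stand y 0.07011226615953886 x 5.2524603853716136e-05 theta 46.55310838654422
52.0 [0.0106 0.0001 0.0063]
57.0 [0.0196 0.0001 0.0128]
62.0 [0.0291 0.0001 0.0184]
67.0 [0.0391 0.0001 0.0231]
72.0 [0.0494 0.0001 0.027 ]
t 12.4167 tcp [0.5777 0.1402 0.1264] F [-2.539   0.4242  7.4926] w 0.2768853113854668
tx,ty,tz [0. 0. 0.] a [0. 0. 0.] rows 0.0 0.0
blue left [241]
```

View pics/g7.png

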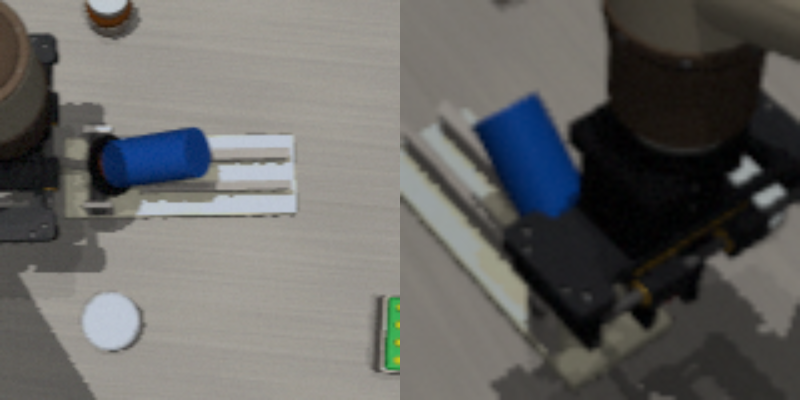

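play_rows([
  {"fingers": 1,"tx": 0.0084,"ty": 0,"tz": 0.0072,"ax": 0,"ay": 0,"az": 0},
  {"fingers": 1,"tx": 0.0174,"ty": 0,"tz": 0.0136,"ax": 0,"ay": 0,"az": 0},
  {"fingers": 1,"tx": 0.0269,"ty": 0,"tz": 0.0192,"ax": 0,"ay": 0,"az": 0},
  {"fingers": 1,"tx": 0.0369,"ty": 0,"tz": 0.024,"ax": 0,"ay": 0,"az": 0},
  {"fingers": 1,"tx": 0.0472,"ty": 0,"tz": 0.0278,"ax": 0,"ay": 0,"az": 0},
])

```text
time_s: 12.93
tcp_pos: [0.5754, 0.1615, 0.0902]
ee_rot: [[0.001, -0.994, -0.105], [0.001, -0.105, 0.994], [-1.0, -0.001, 0.001]]
wrist_force: [-2.9, 1.9, 5.5]
gripper_width: 0.269
```

```bash
python3 arc.py 77 82 86 89 92
```

```text
12.9333 [0.5754 0.1615 0.0902] [-2.9258  1.8645  5.4567] 0.2690323390706951
stand y 0.0914798089967489 x 1.9358940630461244e-05 theta 71.73278938829034
77.0 [0.0118 0.     0.0014]
82.0 [0.0226 0.     0.0034]
86.0 [0.0314 0.0001 0.0044]
89.0 [0.0381 0.0001 0.0047]
92.0 [0.0447 0.0001 0.0046]
```

play_rows([
  {"fingers": 1,"tx": 0.011,"ty": 0,"tz": 0.001,"ax": 0,"ay": 0,"az": 0},
  {"fingers": 1,"tx": 0.021,"ty": 0,"tz": 0.003,"ax": 0,"ay": 0,"az": 0},
  {"fingers": 1,"tx": 0.03,"ty": 0,"tz": 0.004,"ax": 0,"ay": 0,"az": 0},
  {"fingers": 1,"tx": 0.037,"ty": 0,"tz": 0.0043,"ax": 0,"ay": 0,"az": 0},
  {"fingers": 1,"tx": 0.042,"ty": 0,"tz": 0.0043,"ax": 0,"ay": 0,"az": 0},
])

```text
time_s: 13.35
tcp_pos: [0.575, 0.1662, 0.0578]
ee_rot: [[0.001, -0.994, -0.105], [0.003, -0.105, 0.994], [-1.0, -0.001, 0.003]]
wrist_force: [-4.3, 7.9, 3.3]
gripper_width: 0.272
```

play_rows([
  {"fingers": 1,"tx": 0.003,"ty": 0,"tz": 0,"ax": 0,"ay": 0,"az": 0},
  {"fingers": 1,"tx": 0.003,"ty": 0,"tz": 0,"ax": 0,"ay": 0,"az": 0},
  {"fingers": 1,"tx": 0.003,"ty": 0,"tz": 0,"ax": 0,"ay": 0,"az": 0},
])

```text
time_s: 13.6
tcp_pos: [0.575, 0.1661, 0.0559]
ee_rot: [[0.001, -0.994, -0.105], [0.003, -0.105, 0.994], [-1.0, -0.001, 0.003]]
wrist_force: [-4.3, 7.7, 1.7]
gripper_width: 0.276
```

```bash
python3 arc.py 90 93
```

```text
13.6 [0.575  0.1661 0.0559] [-4.304   7.7194  1.7295] 0.27607361891484844
stand y 0.09612809410064752 x 5.7567106111893265e-05 theta 92.44513356804335
90.0 [-0.0055  0.0001 -0.0015]
93.0 [ 0.0012  0.0001 -0.0017]
```

play_rows([
  {"fingers": 1,"tx": 0.003,"ty": 0,"tz": -0.002,"ax": 0,"ay": 0,"az": 0},
  {"fingers": 1,"tx": 0.006,"ty": 0,"tz": -0.002,"ax": 0,"ay": 0,"az": 0},
  {"fingers": 1,"tx": 0.006,"ty": 0,"tz": -0.002,"ax": 0,"ay": 0,"az": 0},
  {"fingers": 1,"tx": 0.006,"ty": 0,"tz": -0.002,"ax": 0,"ay": 0,"az": 0},
])

```text
time_s: 13.93
tcp_pos: [0.5752, 0.1656, 0.0548]
ee_rot: [[0.002, -0.994, -0.106], [0.004, -0.106, 0.994], [-1.0, -0.003, 0.003]]
wrist_force: [-11.5, 11.0, 19.5]
gripper_width: 0.272
```

```bash
python3 arc.py 90; python3 see.py g8
```

```text
13.9333 [0.5752 0.1656 0.0548] [-11.4736  11.0218  19.4666] 0.2715970942848724
stand y 0.09555821874561314 x 0.00023034579483913187 theta 93.11524077173446
90.0 [-0.0069  0.0003 -0.0007]
t 13.9333 tcp [0.5752 0.1656 0.0548] F [-11.4736  11.0218  19.4666] w 0.2715970942848724
tx,ty,tz [0. 0. 0.] a [0. 0. 0.] rows 0.0 0.0
blue left [226]
```

View pics/g8.png

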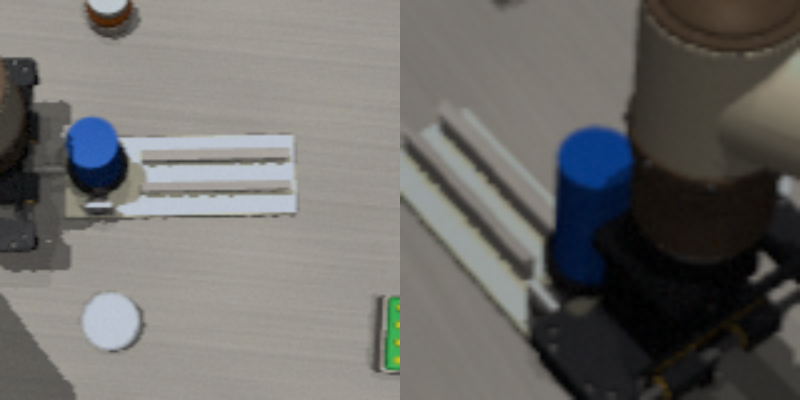

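play_rows([
  {"fingers": 1,"tx": -0.004,"ty": 0,"tz": 0,"ax": 0,"ay": 0,"az": 0},
  {"fingers": -1,"tx": -0.004,"ty": 0,"tz": 0,"ax": 0,"ay": 0,"az": 0},
  {"fingers": -1,"tx": -0.004,"ty": 0,"tz": 0,"ax": 0,"ay": 0,"az": 0},
  {"fingers": -1,"tx": -0.004,"ty": 0,"tz": 0,"ax": 0,"ay": 0,"az": 0},
  {"fingers": -1,"tx": -0.004,"ty": 0,"tz": 0,"ax": 0,"ay": 0,"az": 0},
])

```text
time_s: 14.45
tcp_pos: [0.5752, 0.1617, 0.0536]
ee_rot: [[-0.001, -0.995, -0.104], [-0.001, -0.104, 0.995], [-1.0, 0.001, -0.001]]
wrist_force: [0.4, 0.2, -0.1]
gripper_width: 0.493
```

play_rows([
  {"fingers": -1,"tx": 0,"ty": 0,"tz": 0,"ax": 0,"ay": 0,"az": 0},
  {"fingers": -1,"tx": 0,"ty": 0,"tz": 0,"ax": 0,"ay": 0,"az": 0},
  {"fingers": -1,"tx": -0.03,"ty": 0,"tz": 0.01,"ax": 0,"ay": 0,"az": 0},
  {"fingers": -1,"tx": -0.08,"ty": 0,"tz": 0.03,"ax": 0,"ay": 0,"az": 0},
  {"fingers": -1,"tx": -0.13,"ty": 0,"tz": 0.05,"ax": 0,"ay": 0,"az": 0},
])

```text
time_s: 14.87
tcp_pos: [0.5706, 0.1983, 0.1511]
ee_rot: [[-0.004, -0.995, -0.103], [-0.003, -0.103, 0.995], [-1.0, 0.004, -0.002]]
wrist_force: [0.9, 0.5, 0.2]
gripper_width: 0.868
```

play_rows([
  {"fingers": -1,"tx": -0.05,"ty": 0,"tz": 0.02,"ax": 0,"ay": 0,"az": 0},
  {"fingers": -1,"tx": -0.1,"ty": 0,"tz": 0.05,"ax": 0,"ay": 0,"az": 0},
  {"fingers": -1,"tx": -0.13,"ty": 0,"tz": 0.1,"ax": 0,"ay": 0,"az": 0},
  {"fingers": -1,"tx": -0.13,"ty": 0,"tz": 0.15,"ax": 0,"ay": 0,"az": 0},
  {"fingers": -1,"tx": -0.13,"ty": 0,"tz": 0.15,"ax": 0,"ay": 0,"az": 0},
])

```text
time_s: 15.28
tcp_pos: [0.5599, 0.3169, 0.251]
ee_rot: [[0.005, -0.994, -0.109], [0.005, -0.109, 0.994], [-1.0, -0.005, 0.004]]
wrist_force: [1.5, -1.6, -1.1]
gripper_width: 1.005
```

```bash
python3 - <<'E'
from h import *
go(r.sense()['tcp_pos'])
p=viewer.capture('top');q=viewer.capture('scene')
print('red top',mask(p,'red')[1],'pred',proj(p,np.r_[np.array([.585,.0705])+.095*np.array([-.105,.9945]),.06]))
for P in([p],[q],[p,q]):
    o=fitcyl(P,[.585,.0705,1.67,.133,1.5]);print(o[0],o[1:])
def ray(p,uv,z):
    R=np.array(p['R']);c=-R.T@np.array(p['t']);d=R.T@np.array([(uv[0]-p['cx'])/p['fx'],(uv[1]-p['cy'])/p['fy'],1]);return c+d*(z-c[2])/d[2]
for k,z in(('jar',.07),('dishes',.036),('tip_box',.052)):
    f=spotter.find_in(k,p)
    if f:print(k,ray(p,f[0]['uv'],z))
cv2.imwrite('pics/g9.png',np.hstack([cv2.resize(p['image'][130:290,180:340],(400,400)),cv2.resize(q['image'][120:240,200:320],(400,400))])[:,:,::-1])
E
```

```text
t 15.2833 tcp [0.5599 0.3169 0.251 ] F [ 1.5017 -1.5642 -1.1476] w 1.00539729794286
tx,ty,tz [0. 0. 0.] a [0. 0. 0.] rows 0.0 0.0
red top [202.6557 197.5574] pred [[202.7669 196.96  ]]
[0.5861 0.0714 1.8221 0.1229 1.5781] (np.float64(27.909803921568624), [np.uint64(471)])
[0.6448 0.1112 1.0853 0.1144 0.9767] (np.float64(1628.5764705882352), [np.uint64(1267)])
[ 0.68    0.1017  4.1829 -0.3295  1.9551] (np.float64(1616.6352941176472), [np.uint64(471), np.uint64(1267)])
jar [0.7558 0.0712 0.07  ]
dishes [0.4247 0.0431 0.036 ]
tip_box [ 0.434  -0.2949  0.052 ]
```

View pics/g9.png

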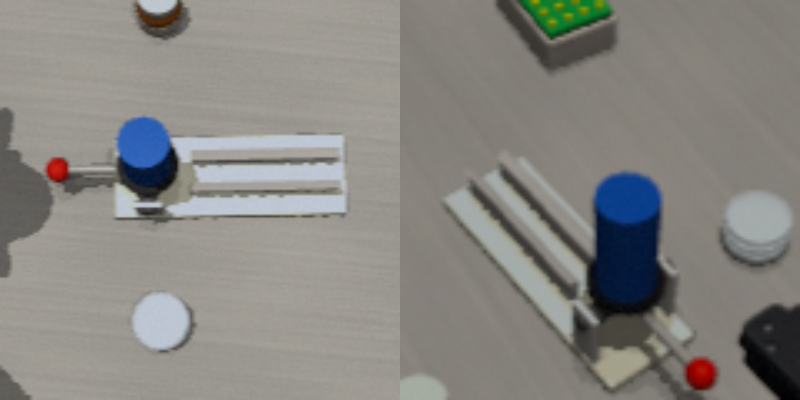

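play_rows([
  {"fingers": -1,"tx": 0,"ty": 0,"tz": 0,"ax": 0,"ay": 0,"az": 0},
  {"fingers": -1,"tx": 0,"ty": 0,"tz": 0,"ax": 0,"ay": 0,"az": 0},
  {"fingers": -1,"tx": 0,"ty": 0,"tz": 0,"ax": 0,"ay": 0,"az": 0},
  {"fingers": -1,"tx": 0,"ty": 0,"tz": 0,"ax": 0,"ay": 0,"az": 0},
])

```text
time_s: 15.87
tcp_pos: [0.5599, 0.3106, 0.249]
ee_rot: [[-0.0, -0.995, -0.104], [-0.0, -0.104, 0.995], [-1.0, 0.0, -0.0]]
wrist_force: [-0.4, -0.3, -0.0]
gripper_width: 1.001
```

```bash
python3 -c "
from station import job
print(job.finish_job())"
```

```text
the job is handed in; nothing more can be done
None
```

I slid the beaker mouth first onto the tipped-down peg until it stopped against the flange, at about 20 N. Then I let go, gripped only the red knob and swung the lever through its arc to the end stop, at about 19 N. I released the knob, backed the arm clear and handed the job in at about 16 s of the 70 s; no verdict was reported.

**Final checks**
- **Peg and beaker:** the last pictures show the peg upright and the beaker standing upside down, centred on the flange. The overhead camera's fit puts the beaker within about 1.5 mm of the hinge position and under 1° from vertical. That fit puts its height about 10 mm lower than expected, but one overhead view measures height poorly.
- **Lever knob:** in the overhead picture it was within 1 pixel (about 2 mm) of where it should be with the peg upright.
- **Bystanders:** the jar, dishes and tip box were found within about 5 mm of where they started.

**Checks that failed or disagreed**
- The beaker fits that used the scene camera failed, both after the insertion and at the end, because they picked up another blue patch. I discarded them and judged by eye.
- That the beaker was home while the peg was still down rests on the force stop, the arm's position and the pictures. There the fit from the overhead camera, partly blocked by the arm, read about 6 mm short of the seat.
- My first estimate of the stand's position was about 3–4 mm off sideways. The sideways force during insertion showed this, and I corrected for it.

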